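# Unlock the drive cabinet with its key and swing the panel up

## Robot

A 7-joint arm with a two-finger parallel gripper is mounted at the origin on a cart in front of the work surface, level with it; the furniture and walls round the work are solid. World frame = base frame: x ahead of the robot, y to its left, z up, the work surface at z = 0. Lengths are in m, angles in rad, forces in N, time in s.
With the tool pointing down it reaches from about 0.4 to 0.925 m from the base axis. Payload 5.6 kg.
Tool frame: the origin (TCP) lies at the very end of the fingers, on their centre line; the grasp point (between the pads) lies 19 mm behind it (env.hold_point_z is the distance from the TCP to the grasp point, in m); z points along the fingers, y is the line along which they close (so a half turn about z gives the same grasp; the last joint's range is limited). The gripper opens to 85 mm and grips with 20 to 120 N. Pads are 22 mm wide; open, the fingers measure 114 mm over their backs; the gripper's body (76 mm by 85 mm) begins 54 mm behind the grasp point. The pads swing forward as they close: fully open they stand 13 mm farther back than shut.
Start: joints at [-1.379, 0.468, -0.012, 1.603, 0.006, 1.071, -0.056], TCP at [0.151, 0.632, 0.205] pointing down, gripper open.
Joint ranges: [-2.53, 2.53], [-0.31, 2.02], [-1.57, 1.55], [0.28, 2.44], [-1.29, 4.43], [0.15, 1.84], [-2.92, 2.92]. Speed limits (rad/s): [2.57, 2.57, 3.14, 3.14, 3.14, 3.14, 3.14].

## Interface

Orientations are given as a unit quaternion [w, x, y, z].
In Python, from workcell import env, hand, read_camera, calibration gives the robot as it stands. The module is installed in compiled form; this text tells all that it offers. Calls block until the motion is done:
- env.move_ptp(position, orientation): joint-space move of the TCP to a pose.
- env.move_straight(position, rotation=None, speed=0.15, stop_force=None): straight line of the TCP; rotation=None keeps the orientation; speed is the mean speed in m/s. With stop_force (N) it stops when the force on the tool has changed by that much, and returns True; else False.
- env.set_joints(angles): joint-space move.
- hand.release() and hand.gripper_close(newtons=None): open the fingers fully, or close them until they stop; newtons is the grip in N (None keeps the last).
- env.hold(seconds).
- env.ik(position, orientation): joint angles nearest the present ones, or None.
- read_camera(name): name is "scene" or "top"; returns the picture (400x640x3 uint8, red, green, blue); there is no depth.
- calibration(name): a dict with "fx", "fy", "cx", "cy" (pixels), "dist_coeffs" ([k1, k2, p1, p2, k3] as OpenCV has them; the pictures are not rectified), "rvec" (rotation vector, rad) and "tvec" (3), from world to camera coordinates, as OpenCV has them. Camera axes: x right, y down, z forward; pixel columns grow to the right and rows downward; lengths in m; the calibration is good to about 2 mm. A picture is of the moment at which its call begins. calibration takes no time and is no camera call.
A pose or a line that the arm cannot do raises env.IKError and nothing moves.
- env.close_job(): hands the job in; it is judged then, once.
Readings, each from a call of its own:
- env.read_time(): time.
- env.read_joint_positions(): joint angles.
- env.read_joint_velocities(): joint speeds.
- env.read_joint_efforts(): joint torques, N m.
- env.read_tcp_pos(): TCP position.
- env.read_eef_rot(): TCP orientation.
- env.read_ft_force(): force on the tool from outside, world axes, zero at the start.
- env.read_ft_torque(): the same for the moment, N m.
- env.read_grip_width(): finger opening in m.
- env.read_finger_force(): force on a finger pad.
Only numpy, scipy, OpenCV 4.12 (cv2) and the standard library are available. Lean on these libraries where they do the work, as an engineer would, in place of code of your own. Each camera call takes 0.05 s, during which the arm holds its last target. There are 200 camera calls.

## Task

Take the red-handled key from its wooden stand, fit it fully into the latch on the cabinet's sloping blue panel and turn it a quarter turn clockwise to unlock. Leave the key in the latch, then lift the panel by its bar handle until it stands open about 60 degrees, and let go of it. Do not push aside or knock over the bottle, the pot or the jar that stand around.

Things in the scene. Friction and masses are not known exactly. Their poses are not given: they have to be found in the camera images.
- key_stand: Fixed wooden block, 80 x 90 mm at the foot and 40 mm high, with a slot in its top (30 mm along y, 8 mm along x, 30 mm deep) in which the key stands upright. Origin at the centre of its underside.
- key_bow (a point): Key, 101 mm long, 100 g, loose. Point: centre of its red bow (grip plate), 12 mm thick along x, 58 mm wide along y, 36 mm high along z. z runs along the key from blade to bow. Grip the bow across x. Below the bow a 9 mm shaft runs to a brass collar, 26 mm across and 5 mm high, its underside 57 mm below this point. The key is the same turned half round about z.
- key_collar (a point): On the key's axis in the plane of the collar's underside; axes as key_bow. Below it the flat blade: 26 mm long, 27 mm wide along y, 5 mm thick along x, the last 4 mm reduced to 21 x 3 mm. In the stand the collar rests on the stand's top; fully in the latch this point lies at latch_mouth, and once let go there the key leans up to 0.2 rad.
- latch_mouth (a point): Centre of the slot's mouth, on the turning latch, a steel barrel 47 mm across, 28 mm proud of the panel. z: out of the panel along the turning axis (35 degrees from vertical, leaning to the cabinet's front while shut). Slot 31 mm along y, 8 mm along x, 26.5 mm deep; the key goes in either way round, its y along the slot's y. Axes turn with the latch.
- latch (a joint): Cam latch, rad: 0 to 0.2 at the start, locked (tongue under the cabinet's lip); 1.571 (end stop) unlocked. Grows as it is turned clockwise, seen from outside looking at the panel. Below about 1.1 the panel is blocked. Friction 0.05 Nm; it stays where left. The key has about 0.15 rad of play in the slot.
- panel_hinge (a point): Middle of the panel's hinge line along its upper edge, on the panel. x points up the slope (from the lower edge to the hinge), y along the hinge to the left, z out of the face. The face lies at z = 0; the panel is 254 mm wide and 185 mm from hinge to lower edge. The latch's axis crosses it at x = -135 mm, y = -65 mm.
- panel_handle (a point): Middle of the bar handle on the panel: a round steel bar 10 mm thick and 100 mm long along y, 38 mm off the face (33 mm clear beneath it), on a post at each end. In the frame of panel_hinge at x = -155, y = 60, z = 38 mm, with the same axes.
- panel (a joint): Blue access panel, rad: 0 shut (35 degrees slope), 0.61 level, 1.25 fully open at its stop. The lower edge swings up, turning about +y of panel_hinge. The hinge is stiff: about 8 N at the handle moves it, and it stays where it is left.
- cabinet: Fixed grey drive cabinet, 210 mm deep (x), 260 mm wide (y), 182 mm high, with a sloping front. Origin at the centre of its underside; its front, 78 mm high, faces -x.
- solvent_mid (a point): Brown bottle with black cap, 46 mm across and 96 mm high, a bystander; point on its axis 48 mm up.
- pot_mid (a point): White pot of cotton swabs, 58 mm across and 84 mm high, a bystander; point on its axis 42 mm up.
- jar_mid (a point): White sample jar, 36 mm across and 69 mm high, on the cabinet's flat top behind the panel, a bystander; point on its axis 35 mm up.
- key: The same key; origin at the tip of its blade, axes as those of key_bow.
Not all that is in view belongs to the job. Leave any purple look-alike of the key alone.

How it is judged:
On the way, in this order (a step that is already met when the one before it is completed fails the run):
1. the key is fully in the latch while the panel is shut (distance between key_collar and latch_mouth below 0.006 m and angle between the z axis of key_collar and the z axis of latch_mouth, either way round below 0.3 rad and value of joint panel below 0.08 rad), for 0.2 s.
2. the latch is turned to unlocked with the key in it, the panel still shut (distance between key_collar and latch_mouth below 0.006 m and angle between the z axis of key_collar and the z axis of latch_mouth, either way round below 0.3 rad and value of joint latch above 1.35 rad and value of joint panel below 0.15 rad), for 0.2 s.
3. the panel is swung open, at least 50 degrees (value of joint panel above 0.87 rad), for 0.2 s.
At the end, for the whole second after the job is handed in: The key sits fully in the latch (collar within 6 mm of the slot's mouth, axis within 0.3 rad), the latch is unlocked (above 1.3 rad), the panel stands still, open at least 0.87 rad (50 degrees) (distance between key_collar and latch_mouth below 0.006 m and angle between the z axis of key_collar and the z axis of latch_mouth, either way round below 0.3 rad and value of joint latch above 1.3 rad and value of joint panel above 0.87 rad and not (velocity of joint panel above 0.05 rad/s) and not (velocity of joint panel below -0.05 rad/s) and linear speed of key below 0.03 m/s); the robot touches nothing.
It fails at once if the brown bottle is pushed more than 3 cm or knocked over (distance of solvent_mid from where it was at the start of the episode above 0.03 m or angle between solvent_mid's own z axis and vertical above 0.6 rad).
It fails at once if the swab pot is pushed more than 3 cm or knocked over (distance of pot_mid from where it was at the start of the episode above 0.03 m or angle between pot_mid's own z axis and vertical above 0.6 rad).
It fails at once if the jar is pushed more than 3 cm or knocked over (distance of jar_mid from where it was at the start of the episode above 0.03 m or angle between jar_mid's own z axis and vertical above 0.6 rad).
It also fails if it takes over 58 s, if anything falls off the work surface, if the arm or the gripper's body presses on something with over 40 N, if the wrist force passes 120 N, or if a joint passes its speed limit or range.

## Working session

There is one attempt and no reset: what is moved stays moved. The work goes in short steps, each a Python script; the robot and the scene stay as the last script left them, time stands still between calls to the robot, and variables do not carry over. Pictures are saved under pics/ and viewed, at most 10 in all, crops included, and the job is handed in when it is done.

```bash
mkdir -p pics
python3 - <<'E'
from workcell import env, hand, read_camera, calibration
import cv2
for n in("scene","top"):
    im=read_camera(n); cv2.imwrite(f"pics/{n}0.png",im[:,:,::-1]); c=calibration(n); print(n,c)
print(env.read_time(),env.read_eef_rot(),env.hold_point_z)
E
```

```text
scene {'fx': 427.6612037825073, 'fy': 427.6612037825073, 'cx': 323.6381409087288, 'cy': 205.20913971905227, 'dist_coeffs': array([0.01155432, 0.        , 0.        , 0.        , 0.        ]), 'rvec': array([ 2.31362467, -0.81949649,  0.31019172]), 'tvec': array([-0.46663164,  0.35555528,  1.00812056])}
top {'fx': 508.8944682272636, 'fy': 508.8944682272636, 'cx': 313.70987343548796, 'cy': 198.86434581763368, 'dist_coeffs': array([-0.13160261,  0.        ,  0.        ,  0.        ,  0.        ]), 'rvec': array([ 2.13980502, -2.14223408,  0.1409345 ]), 'tvec': array([-0.02629234,  0.60570512,  1.42293526])}
0.1 [-4.69920996e-05  1.17159860e-01  9.93112735e-01 -8.13253592e-04] 0.0187
```

View pics/scene0.png

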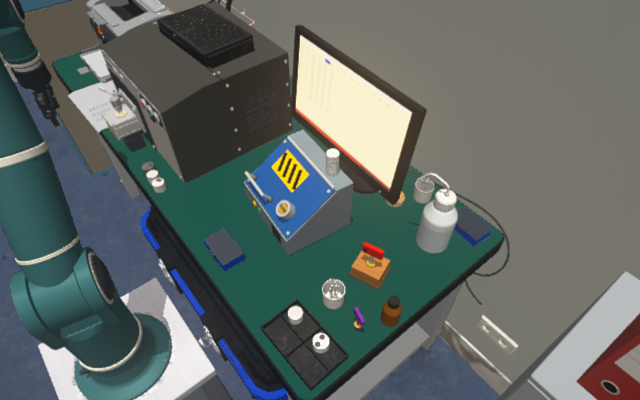

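View pics/top0.png

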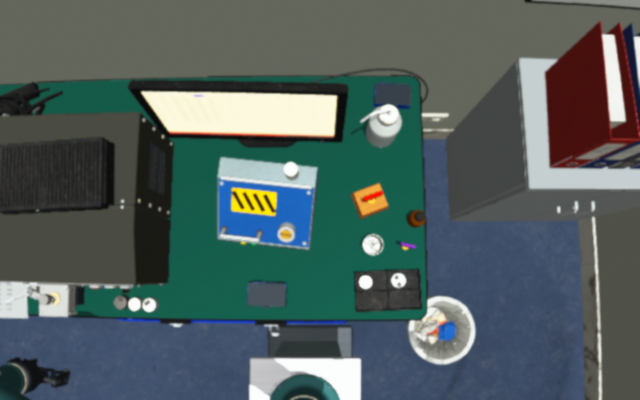

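The scene shows the cabinet (panel latch ~(285,210), handle ~(257,187)), the stand with the red key (~(372,255)), the pot (333,293), the bottle (392,310) and the jar (333,160). In the top view, the key is at ~(371,198) and the latch at ~(287,232). Next I'll enlarge the work area.

Run:
```python
import cv2,numpy as np
a=cv2.imread("pics/scene0.png")[130:280,235:435]; b=cv2.imread("pics/top0.png")[140:270,205:435]
cv2.imwrite("pics/zs.png",cv2.resize(a,None,fx=4,fy=4,interpolation=cv2.INTER_CUBIC))
cv2.imwrite("pics/zt.png",cv2.resize(b,None,fx=3.4,fy=3.4,interpolation=cv2.INTER_CUBIC))
```

```text
(no output)
```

View pics/zs.png

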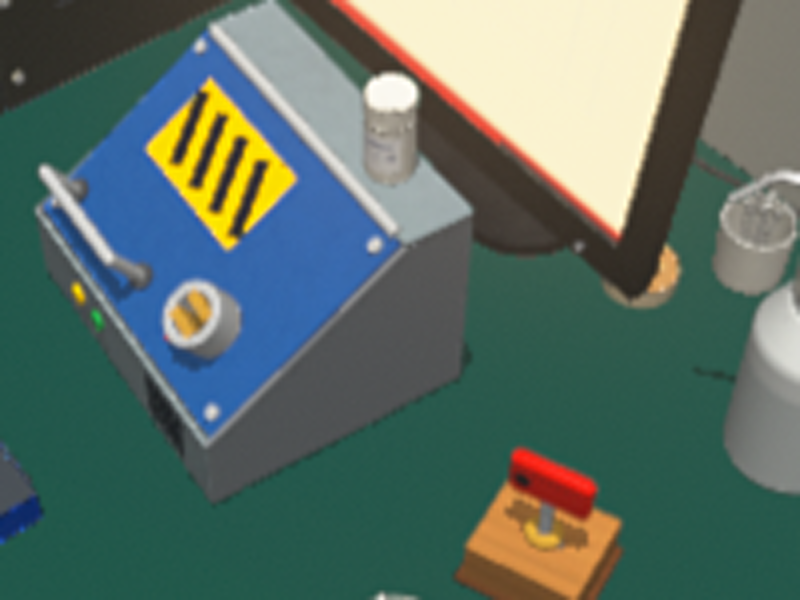

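View pics/zt.png

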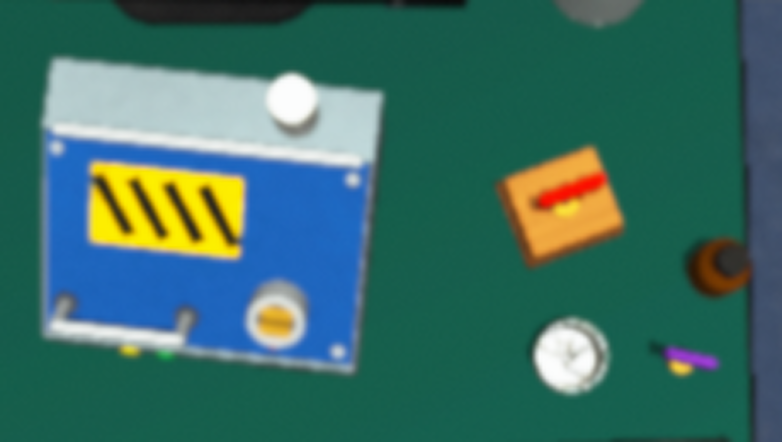

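The enlargements show the latch's brass face with an almost y-parallel slot, and the red bow lying along the stand's long axis, yawed ~-20°. Next I'll triangulate.

```bash
cat > h.py <<'E'
from workcell import env, hand, read_camera, calibration
import cv2, numpy as np
from scipy.spatial.transform import Rotation as R
def cam(n):
    c=calibration(n); K=np.array([[c["fx"],0,c["cx"]],[0,c["fy"],c["cy"]],[0,0,1.]])
    return K,np.array(c["dist_coeffs"]),cv2.Rodrigues(np.array(c["rvec"]))[0],np.array(c["tvec"])
def und(n,p):
    K,d,_,_=cam(n); return cv2.undistortPoints(np.array(p,float).reshape(-1,1,2),K,d).reshape(-1,2)
def onplane(n,p,z):
    _,_,Rm,t=cam(n); u=und(n,p); D=np.c_[u,np.ones(len(u))]@Rm; o=-Rm.T@t
    return o+D*((z-o[2])/D[:,2])[:,None]
def tri(ps,pt):
    P=[np.c_[cam(n)[2],cam(n)[3]] for n in("scene","top")]
    X=cv2.triangulatePoints(P[0],P[1],und("scene",ps).T,und("top",pt).T); X=(X[:3]/X[3]).T
    return X
def proj(n,X):
    K,d,Rm,t=cam(n); return cv2.projectPoints(np.array(X,float).reshape(-1,1,3),cv2.Rodrigues(Rm)[0],t,K,d)[0].reshape(-1,2)
def blob(im,lo,hi,roi,k=0):
    x0,y0,x1,y1=roi; h=cv2.cvtColor(im,cv2.COLOR_RGB2HSV)[y0:y1,x0:x1]
    m=cv2.inRange(h,lo,hi); n,l,s,c=cv2.connectedComponentsWithStats(m)
    i=1+np.argmax(s[1:,4]); return (l==i).astype(np.uint8)*255,c[i]+[x0,y0],s[i,4]
def axis(m,off):
    p=np.argwhere(m)[:,::-1]+np.array(off); c=p.mean(0); _,_,v=np.linalg.svd(p-c,full_matrices=False); t=(p-c)@v[0]
    return c,v[0],t.min(),t.max()
E
python3 - <<'E'
from h import *
np.set_printoptions(precision=4,suppress=True)
S=cv2.imread("pics/scene0.png")[:,:,::-1].copy();T=cv2.imread("pics/top0.png")[:,:,::-1].copy()
red=((0,150,120),(6,255,255)); org=((8,80,80),(25,255,255)); blue=((100,120,80),(125,255,255)); yel=((23,150,150),(35,255,255))
rs,rt=(355,235,395,265),(350,180,395,210)
ms,cs,a=blob(S,*red,rs); mt,ct,b=blob(T,*red,rt)
print("red",cs,a,ct,b,tri([cs],[ct]))
c,v,l0,l1=axis(mt,rt[:2]); e=np.array([c+v*l0,c+v*l1]); w=onplane("top",e,.115); print("bow top ends",w,np.linalg.norm(w[0]-w[1]),"yaw(of line)",np.degrees(np.arctan2(*(w[1]-w[0])[1::-1])))
print("bow on z~.097", onplane("top",[ct],.097), onplane("scene",[cs],.097))
rs,rt=(275,198,300,220),(277,222,297,242)
ms,cs,a=blob(S,*org,rs); mt,ct,b=blob(T,*org,rt); 
# disc by hull moments (slot splits it)
def hullc(im,roi):
    x0,y0,x1,y1=roi; m=cv2.inRange(cv2.cvtColor(im,cv2.COLOR_RGB2HSV)[y0:y1,x0:x1],*org); h=cv2.convexHull(np.argwhere(m)[:,::-1].astype(np.int32)); M=cv2.moments(h)
    return np.array([M['m10']/M['m00']+x0,M['m01']/M['m00']+y0]),cv2.boundingRect(h)
a1,b1=hullc(S,rs);a2,b2=hullc(T,rt); print("latch",a1,b1,a2,b2,tri([a1],[a2]))
def quad(im,roi,col):
    m,c,a=blob(im,*col,roi); h=cv2.convexHull(np.argwhere(m)[:,::-1].astype(np.int32)+np.array(roi[:2],np.int32))
    q=cv2.approxPolyN(h,4,approxCurve=None,epsilon_percentage=-1,ensure_convex=True).reshape(-1,2).astype(float); return q
rS,rT=(235,125,350,260),(210,150,325,260)
for col in(blue,yel):
    qs,qt=quad(S,rS,col),quad(T,rT,col)
    # order top by: x+y sums ; print and match by hand below
    print("quads",qs.tolist(),qt.tolist())
# stand in top
m,c,_=blob(T,(5,100,80),(22,255,255),(345,175,400,225)); r=cv2.minAreaRect(np.argwhere(m)[:,::-1].astype(np.float32)); print("stand",r)
for n,im,roi,col in(("jar",T,(278,158,305,182),((0,0,200),(180,60,255))),("pot",T,(355,230,390,260),((0,0,150),(180,60,255)))):
    m,c,a=blob(im,*col,roi); print(n,c,a,onplane("top",[c],.25 if n=="jar" else .084))
m,c,a=blob(T,(5,100,20),(20,255,140),(402,200,430,230)); print("bottle",c,a,onplane("top",[c],.06))
E
```

```text
red [373.2081 250.2386] 197 [372.9722 195.5139] 72 [[ 0.6066 -0.192   0.1011]]
bow top ends [[ 0.6148 -0.2179  0.115 ]
 [ 0.5938 -0.1632  0.115 ]] 0.058598741226185025 yaw(of line) 110.95110672661119
bow on z~.097 [[ 0.607  -0.1923  0.097 ]] [[ 0.609  -0.1903  0.097 ]]
latch [282.4149 207.9231] (2, 4, 11, 13) [285.5076 234.1465] (4, 8, 10, 9) [[0.4977 0.0479 0.1278]]
quads [[287.0, 238.0], [245.0, 181.0], [286.0, 137.0], [334.0, 191.0]] [[307.0, 251.0], [219.0, 232.0], [218.0, 180.0], [313.0, 189.0]]
quads [[291.0, 192.0], [271.0, 167.0], [287.0, 150.0], [309.0, 174.0]] [[275.0, 215.0], [232.0, 210.0], [232.0, 188.0], [275.0, 192.0]]
stand ((24.657535552978516, 25.25342559814453), (27.153547286987305, 31.48406982421875), 69.44395446777344)
jar [290.2611 171.8903] 383 [[0.6438 0.0289 0.25  ]]
pot [372.1009 244.4926] 337 [[ 0.4718 -0.1891  0.084 ]]
bottle [415.1758 219.2727] 165 [[ 0.5441 -0.3154  0.06  ]]
```

```bash
cat >> h.py <<'E'
KEY=np.array([.6072,-.1922,.097]); KYAW=np.radians(20.95)
def quat(Rm):
    q=R.from_matrix(Rm).as_quat(); return np.array([q[3],q[0],q[1],q[2]])
def tool(z,y):  # tool z, closing dir y
    z=np.array(z)/np.linalg.norm(z); y=y-z*(y@z); y/=np.linalg.norm(y); return np.c_[np.cross(y,z),y,z]
def panelR(psi,a=0):  # axes of panel_hinge at opening a; psi=cabinet yaw
    return R.from_euler('z',psi).as_matrix()@R.from_euler('y',-np.radians(35)+a).as_matrix()
E
python3 - <<'E'
from h import *
np.set_printoptions(precision=4,suppress=True)
S=cv2.imread("pics/scene0.png")[:,:,::-1].copy();T=cv2.imread("pics/top0.png")[:,:,::-1].copy()
up=tri([[286,137],[334,191]],[[218,180],[313,189]]); print("upper blue",up)
def yaw(w): d=w[0]-w[1]; return np.degrees(np.arctan2(-d[0],d[1]))
print(yaw(up)); 
ye=tri([[291,192],[271,167],[287,150],[309,174]],[[275,215],[232,210],[232,188],[275,192]]); print("yellow",ye,yaw(ye[[1,0]]),yaw(ye[[2,3]]))
low=tri([[287,238]],[[307,251]]); print("low right",low)
# sub-pixel edge lines in the top view: yellow mask upper/lower boundary, on plane
m=cv2.inRange(cv2.cvtColor(T,cv2.COLOR_RGB2HSV),(100,120,80),(125,255,255)); 
def edge(cols,r0,r1,first):
    P=[]
    for c in cols:
        r=np.nonzero(m[r0:r1,c])[0]
        if len(r): P.append([c,r0+(r[0] if first else r[-1])])
    return np.array(P,float)
for nm,cols,first,z in(("hinge edge",range(224,308),1,.175),("low edge",range(266,305),0,.08)):
    P=edge(cols,170,260,first); k=np.polyfit(P[:,0],P[:,1],1); r=np.abs(P[:,1]-np.polyval(k,P[:,0])); k=np.polyfit(P[r<1,0],P[r<1,1],1)
    w=onplane("top",[[cols[0],np.polyval(k,cols[0])],[cols[-1],np.polyval(k,cols[-1])]],z); print(nm,k,yaw(w),w)
print("box",onplane("top",[[170,283],[0,283]],0.0),onplane("top",[[135,283],[0,283]],.3))
# slot: V channel of the face pixels
print(cv2.cvtColor(T,cv2.COLOR_RGB2HSV)[226:243,278:296,2]);
E
```

```text
upper blue [[ 0.6379  0.2229  0.1828]
 [ 0.6125 -0.0271  0.1795]]
-5.802453148256198
yellow [[0.5485 0.0768 0.1316]
 [0.5625 0.1943 0.1295]
 [0.6174 0.1885 0.1683]
 [0.6072 0.0735 0.1667]] -6.820682225208983 -5.036539644442911
low right [[ 0.4592 -0.0119  0.0874]]
hinge edge [  0.1074 156.6317] -6.362552122159721 [[ 0.6358  0.2092  0.175 ]
 [ 0.6112 -0.011   0.175 ]]
low edge [  0.0999 215.1199] -5.667809866236482 [[ 0.4802  0.1054  0.08  ]
 [ 0.4697 -0.0004  0.08  ]]
box [[0.362  0.3977 0.    ]
 [0.3499 0.9482 0.    ]] [[0.3675 0.3943 0.3   ]
 [0.359  0.7488 0.3   ]]
[[177 158 143 144 159 172 179 183 184 184 178 170 163 155 151 156 167 180]
 [167 150 150 166 187 200 207 209 212 209 201 187 175 160 149 144 153 172]
 [161 158 176 199 212 217 217 217 218 219 217 209 196 177 157 140 143 162]
 [168 179 203 217 223 221 214 209 207 210 215 218 213 200 175 147 137 154]
 [184 198 213 224 228 227 222 214 209 210 215 221 222 215 197 163 139 150]
 [195 207 210 217 228 231 231 228 225 223 225 227 228 225 212 182 149 153]
 [200 207 195 198 215 227 230 229 228 228 229 230 228 224 215 196 162 159]
 [202 204 182 179 195 208 214 216 217 218 221 221 217 211 211 202 174 167]
 [204 204 183 180 190 196 197 197 197 198 200 201 195 194 204 204 184 178]
 [209 210 201 203 209 207 203 199 196 194 192 188 180 183 202 207 194 186]
 [209 211 216 223 227 227 224 220 216 213 209 201 188 189 205 208 196 189]
 [204 207 218 229 232 231 230 229 229 228 227 220 208 205 211 207 197 191]
 [198 204 205 224 229 228 227 228 230 231 231 228 221 213 211 204 195 191]
 [192 199 203 205 218 223 225 225 227 229 229 227 218 207 207 199 192 190]
 [190 193 198 204 209 212 216 220 221 219 215 208 204 205 199 193 190 190]
 [189 191 193 197 201 202 198 199 205 209 206 203 200 196 192 190 189 190]
 [185 189 192 193 193 188 181 181 190 197 197 195 193 191 190 190 189 190]]
```

```bash
cat >> h.py <<'E'
PSI=np.radians(-6.0); TH0=.065; M=np.array([.498,.048,.1278])
def keyR(th): # key frame in the latch at latch angle th (clockwise)
    return panelR(PSI)@R.from_euler('z',-th).as_matrix()
def toolR(Kr,s): return tool(-Kr[:,2],s*Kr[:,0])
GR=.0187
E
python3 - <<'E'
from h import *
np.set_printoptions(precision=3,suppress=True)
env.move_straight([.108,.45,.40],speed=.25)
q=np.array(env.read_joint_positions()); q[0]=.2; env.set_joints(q); print(q,env.read_time())
Kv=R.from_euler('z',KYAW).as_matrix()
for s in(1,-1):
    print("over key",s,env.ik(KEY+[0,0,.12],quat(toolR(Kv,s))))
    for th in(TH0,.8,1.65):
        Kr=keyR(th); print(s,th,env.ik(M+Kr[:,2]*(.057-GR),quat(toolR(Kr,s))), env.ik(M+Kr[:,2]*(.057-GR+.06),quat(toolR(Kr,s))))
H=M-panelR(PSI)@[-.135,-.065,.028]; print("hinge",H)
for a in(0,.35,.7,1.05):
  for tilt in (a,a*.5,0):
    P=panelR(PSI,a); hp=H+P@[-.155,.06,.038]; P2=panelR(PSI,tilt)
    print("handle",a,tilt,hp,[env.ik(hp-P2[:,2]*GR,quat(tool(-P2[:,2],s*P2[:,0]))) for s in(1,-1)])
E
```

```text
[ 0.2   -0.002 -0.032  1.76  -0.     1.385 -0.072] 3.6667
over key 1 [ 0.233  0.433  0.028  1.627 -0.013  1.082  0.63 ]
1 0.065 None None
1 0.8 None None
1 1.65 None None
over key -1 [ 0.11   0.433  0.194  1.636 -0.092  1.082 -2.446]
-1 0.065 None None
-1 0.8 None None
-1 1.65 None None
hinge [0.631 0.099 0.182]
handle 0 0 [0.489 0.175 0.125] [array([-1.306,  0.337,  0.75 ,  2.422,  1.557,  0.171, -2.26 ]), array([-0.844,  0.276,  0.21 ,  2.397,  1.544,  0.35 ,  0.923])]
handle 0 0.0 [0.489 0.175 0.125] [array([-1.306,  0.337,  0.75 ,  2.422,  1.557,  0.171, -2.26 ]), array([-0.844,  0.276,  0.21 ,  2.397,  1.544,  0.35 ,  0.923])]
handle 0 0 [0.489 0.175 0.125] [array([-1.306,  0.337,  0.75 ,  2.422,  1.557,  0.171, -2.26 ]), array([-0.844,  0.276,  0.21 ,  2.397,  1.544,  0.35 ,  0.923])]
handle 0.35 0.35 [0.478 0.176 0.179] [array([-0.049,  0.232, -0.515,  2.127,  0.455,  0.65 , -0.988]), array([ 0.546,  0.543, -1.301,  2.1  ,  0.949,  0.916,  1.755])]
handle 0.35 0.175 [0.478 0.176 0.179] [array([-0.142,  0.183, -0.483,  2.238,  0.779,  0.53 , -1.35 ]), array([ 0.518,  0.472, -1.
[... 502 characters left out ...]
  2.03 ,  0.729,  0.919,  1.964])]
handle 0.7 0 [0.487 0.175 0.234] [array([ 0.137,  0.108, -0.818,  2.263,  1.025,  0.579, -1.587]), array([ 0.542,  0.247, -1.284,  2.249,  1.183,  0.715,  1.454])]
handle 1.05 1.05 [0.514 0.172 0.283] [array([-0.073,  0.499, -0.309,  1.508, -0.051,  1.548, -0.468]), array([ 0.453,  0.888, -1.328,  1.471,  0.495,  1.692,  2.152])]
handle 1.05 0.525 [0.514 0.172 0.283] [array([-0.113,  0.208, -0.341,  1.842,  0.133,  1.033, -0.613]), array([ 0.58 ,  0.509, -1.3  ,  1.806,  0.597,  1.187,  2.139])]
handle 1.05 0 [0.514 0.172 0.283] [array([ 0.169,  0.055, -0.785,  2.167,  0.808,  0.602, -1.315]), array([ 0.512,  0.113, -1.148,  2.155,  0.895,  0.643,  1.771])]
```

```bash
cat >> h.py <<'E'
def pose(Kr,col,s,beta,out=0.,up=0.): # Kr key rotation, col collar position; tool leans by beta about key x (toward +key y for beta>0)
    z=-Kr[:,2]*np.cos(beta)-Kr[:,1]*np.sin(beta)
    hold=col+Kr[:,2]*(.057+up+out); return hold+z*GR, quat(tool(z,s*Kr[:,0]))
E
python3 - <<'E'
from h import *
import time
np.set_printoptions(precision=2,suppress=True)
t=time.time()
for red in(0,.12):
  for s in(1,-1):
    for b in(-.8,-.6,-.4,-.2,0,.2,.4,.6,.8):
      o=[]
      for th,out in((TH0,.05),(TH0,0),(.6,0),(1.1,0),(1.62,0)):
        Kr=R.from_euler('z',PSI).as_matrix()@R.from_euler('y',red).as_matrix()@R.from_euler('z',-PSI).as_matrix()@keyR(th)
        q=env.ik(*pose(Kr,M,s,b,out)); o.append('-' if q is None else str(np.round(q,1)))
      print(red,s,b,o)
print(time.time()-t)
E
```

```text
0 1 -0.8 ['-', '-', '-', '-', '-']
0 1 -0.6 ['-', '-', '-', '-', '-']
0 1 -0.4 ['-', '-', '-', '-', '-']
0 1 -0.2 ['-', '-', '-', '-', '-']
0 1 0 ['-', '-', '-', '-', '-']
0 1 0.2 ['[ 0.5  0.  -1.1  2.4  1.   0.6 -1.6]', '[ 0.2  0.2 -0.8  2.4  1.3  0.7 -1.8]', '[ 0.1  0.1 -0.6  2.3  1.   0.6 -2.1]', '[ 0.1  0.1 -0.5  2.3  0.8  0.5 -2.3]', '[ 0.2  0.1 -0.5  2.3  0.5  0.4 -2.5]']
0 1 0.4 ['[ 0.3  0.2 -1.1  2.3  1.1  1.  -1.8]', '[ 0.1  0.3 -0.8  2.3  1.2  1.  -1.9]', '[ 0.   0.2 -0.6  2.2  0.9  0.8 -2. ]', '[-0.   0.2 -0.4  2.2  0.5  0.7 -2. ]', '[-0.   0.1 -0.2  2.2  0.1  0.6 -2.1]']
0 1 0.6 ['[ 0.2  0.4 -1.1  2.2  1.1  1.4 -1.9]', '[ 0.   0.5 -0.9  2.2  1.2  1.3 -2. ]', '[-0.1  0.3 -0.5  2.1  0.8  1.1 -2. ]', '[-0.1  0.3 -0.3  2.1  0.4  0.9 -2. ]', '[-0.   0.2 -0.2  2.1  0.   0.8 -1.9]']
0 1 0.8 ['[-0.   0.6 -0.9  2.1  1.1  1.6 -2. ]', '[-0.1  0.6 -0.8  2.1  1.2  1.6 -2. ]', '[-0.2  0.5 -0.5  2.   0.7  1.3 -2. ]', '[-0.1  0.4 -0.3  1.9  0.4  1.2 -1.9]', '[-0.   0.3 -0.1  1.9 -0.   1.  -1.8]']
0 -1 -0.8 ['[ 1.4  0.5 -1.1  2.4 -1.2  0.6 -1.5]', '-', '-', '-', '-']
0 -1 -0.6 ['-', '-', 
[... 3091 characters left out ...]
]', '[-0.   0.1 -0.2  2.3  0.2  0.5  1. ]']
0.12 -1 0.4 ['[-0.2  0.1 -0.5  2.2  0.9  0.9  1.7]', '[-0.2  0.2 -0.5  2.2  1.   0.9  1.5]', '[-0.1  0.2 -0.4  2.2  0.7  0.9  1.4]', '[-0.1  0.2 -0.3  2.1  0.4  0.8  1.3]', '[ 0.   0.2 -0.2  2.1  0.1  0.7  1.2]']
0.12 -1 0.6 ['[-0.2  0.3 -0.5  2.2  0.9  1.2  1.5]', '[-0.2  0.4 -0.5  2.2  1.   1.2  1.4]', '[-0.2  0.4 -0.4  2.   0.7  1.1  1.4]', '[-0.1  0.3 -0.3  2.   0.3  1.1  1.3]', '[ 0.   0.3 -0.2  2.   0.   1.   1.3]']
0.12 -1 0.8 ['[-0.3  0.4 -0.6  2.1  0.9  1.4  1.4]', '[-0.3  0.5 -0.5  2.1  1.   1.4  1.4]', '[-0.2  0.5 -0.4  1.9  0.7  1.3  1.3]', '[-0.1  0.5 -0.3  1.8  0.3  1.3  1.3]', '[ 0.   0.4 -0.2  1.9 -0.   1.2  1.3]']
4.377010822296143
```

```bash
cat >> h.py <<'E'
S_,B_=-1,.5
Kv=R.from_euler('z',KYAW).as_matrix()
E
python3 - <<'E'
from h import *
np.set_printoptions(precision=3,suppress=True)
col=KEY-[0,0,.057]
p,q=pose(Kv,col,S_,B_,.10); print(p,env.ik(p,q))
env.move_ptp(p,q); print(env.read_joint_positions(),env.read_tcp_pos())
p2,_=pose(Kv,col,S_,B_,0); print(env.move_straight(p2,speed=.1,stop_force=8),env.read_tcp_pos()-p2)
for n in("scene","top"):
    im=read_camera(n)
    roi=(330,200,430,290) if n=="scene" else (320,140,430,240)
    cv2.imwrite(f"pics/g_{n}.png",cv2.resize(im[roi[1]:roi[3],roi[0]:roi[2],::-1],None,fx=4,fy=4))
a,b=[cv2.imread(f"pics/g_{n}.png") for n in("scene","top")]
o=np.zeros((400,800,3),np.uint8); o[:360,:400]=a[:360,:400]; o[:400,400:]=b[:400,:400]; cv2.imwrite("pics/g.png",o)
print(env.read_time(),env.read_ft_force())
E
```

```text
[ 0.61  -0.201  0.181] [-0.884  0.803  1.347  1.951 -0.594  0.703 -2.126]
[-0.883  0.802  1.346  1.951 -0.594  0.703 -2.126] [ 0.61 -0.2   0.18]
False [ 0.    -0.     0.001]
6.7 [-0.722  1.503  0.194]
```

View pics/g.png

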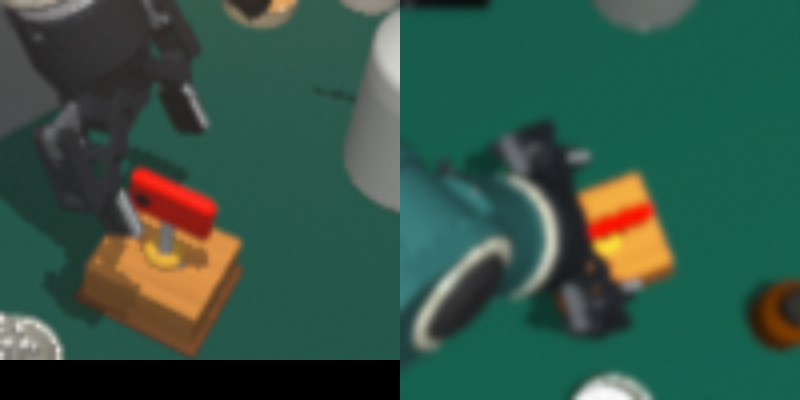

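The fingers straddle the bow as intended, but the arm is in a wrist branch far from the one at the latch. I'll go to the latch branch first and approach the stand from there.

Run:
```python
from h import *
np.set_printoptions(precision=3,suppress=True)
p=np.array(env.read_tcp_pos()); env.move_straight(p+[0,0,.2],speed=.25)
q0=np.array(env.read_joint_positions()); print(q0)
ql=np.array([-.25,.15,-.45,2.2,1.0,1.0,1.3]) # latch branch, raised
for out in(.05,.10,.15):
    print(out,env.ik(*pose(keyR(TH0),M,-1,.5,out)))
env.set_joints(ql); print(env.read_tcp_pos(),env.read_time())
col=KEY-[0,0,.057]
for s in(-1,1):
  for b in(.3,.4,.5,.6,.7,-.5):
    print(s,b,[env.ik(*pose(Kv,col,s,b,o)) for o in(.1,0)])
```

```text
[-0.963  0.712  1.492  1.858 -0.456  0.872 -2.17 ]
0.05 [ 0.39   0.488 -1.299  2.262  1.221  1.393  1.21 ]
0.1 [ 0.44   0.25  -1.308  2.266  1.037  1.27   1.358]
0.15 [-1.976 -0.285  1.009  2.357  0.949  1.402  1.392]
[0.497 0.066 0.24 ] 10.5583
-1 0.3 [array([ 0.985,  0.85 , -1.325,  1.757,  1.173,  1.336,  2.86 ]), array([ 0.973,  1.066, -1.334,  1.819,  1.403,  1.36 ,  2.721])]
-1 0.4 [array([ 0.956,  0.845, -1.324,  1.802,  1.271,  1.361,  2.77 ]), array([ 0.316,  0.558, -0.31 ,  1.898,  0.856,  0.723,  2.908])]
-1 0.5 [array([ 0.923,  0.85 , -1.324,  1.844,  1.371,  1.405,  2.681]), array([ 0.176,  0.547, -0.188,  1.942,  0.962,  0.7  ,  2.761])]
-1 0.6 [array([ 0.141,  0.405, -0.197,  1.927,  0.929,  0.842,  2.822]), array([ 0.132,  0.562, -0.19 ,  1.974,  1.129,  0.745,  2.571])]
-1 0.7 [array([ 0.104,  0.42 , -0.207,  1.962,  1.078,  0.883,  2.659]), array([ 0.077,  0.583, -0.176,  2.002,  1.266,  0.805,  2.407])]
-1 -0.5 [array([-0.183,  0.948,  1.111,  1.444, -0.96 ,  1.774, -1.768]), array([-0.186,  1.093,  1.108,  1.494, -1.075,  1.7  , -1.68 ])]
1 0.3 [array([ 0.2  ,  0.404, -0.099,  1.805,  0.416,  0.836,  0.211]), array([ 0.235,  0.542, -0.147,  1.865,  0.563,  0.676,  0.047])]
1 0.4 [array([ 0.154,  0.394, -0.1  ,  1.851,  0.569,  0.808,  0.051]), array([ 0.17 ,  0.536, -0.122,  1.908,  0.735,  0.659, -0.146])]
1 0.5 [array([ 0.108,  0.391, -0.099,  1.893,  0.729,  0.8  , -0.12 ]), array([ 0.098,  0.539, -0.089,  1.947,  0.906,  0.662, -0.343])]
1 0.6 [array([ 0.052,  0.396, -0.087,  1.933,  0.885,  0.81 , -0.29 ]), array([ 0.042,  0.553, -0.077,  1.98 ,  1.076,  0.697, -0.539])]
1 0.7 [array([ 0.005,  0.41 , -0.085,  1.968,  1.036,  0.843, -0.458]), array([-0.001,  0.576, -0.079,  2.007,  1.228,  0.759, -0.718])]
1 -0.5 [array([ 0.407,  0.684,  0.028,  1.396, -0.362,  1.444,  0.914]), array([ 0.466,  0.795, -0.066,  1.442, -0.315,  1.283,  0.925])]
```

```bash
sed -i 's/^S_,B_=-1,.5/S_,B_=1,.5/' h.py
python3 - <<'E'
from h import *
np.set_printoptions(precision=3,suppress=True)
col=KEY-[0,0,.057]
env.set_joints(env.ik(*pose(Kv,col,S_,B_,.1)))
p2,_=pose(Kv,col,S_,B_,0); print(env.move_straight(p2,speed=.12,stop_force=8),env.read_tcp_pos()-p2)
hand.gripper_close(40); print("w",env.read_grip_width(),env.read_finger_force(),env.read_ft_force(),env.read_time())
hand.gripper_close(90)
p3,_=pose(Kv,col,S_,B_,.12); env.move_straight(p3,speed=.15)
print("w",env.read_grip_width(),env.read_tcp_pos(),env.read_ft_force())
for o in(.08,.04,.02,0):print(o,env.ik(*pose(keyR(TH0),M,S_,B_,o)))
for th in(.5,1,1.65):print(th,env.ik(*pose(keyR(th),M,S_,B_,0)))
E
```

```text
False [0.001 0.    0.001]
w 0.010574499309698256 42.28294551372528 [-0.371 -0.384  1.575] 13.4917
w 0.00916579450298541 [ 0.61  -0.201  0.199] [-0.501  0.106 -1.688]
0.08 [-0.473  0.097 -0.302  2.305  0.917  1.065 -1.704]
0.04 [-0.499  0.187 -0.236  2.302  0.995  1.002 -1.773]
0.02 [-0.512  0.232 -0.202  2.298  1.033  0.971 -1.807]
0 [-0.524  0.277 -0.168  2.291  1.071  0.941 -1.84 ]
0.5 [-0.447  0.247 -0.122  2.203  0.791  0.886 -1.88 ]
1 [-0.333  0.212 -0.073  2.148  0.465  0.811 -1.918]
1.65 [-0.156  0.169 -0.024  2.162 -0.002  0.692 -1.921]
```

Run:
```python
from h import *
np.set_printoptions(precision=4,suppress=True)
p=np.array(env.read_tcp_pos()); env.move_straight(p+[0,0,.08],speed=.2)
env.set_joints(env.ik(*pose(keyR(TH0),M,S_,B_,.10)))
p,_=pose(keyR(TH0),M,S_,B_,.045); print(env.move_straight(p,speed=.12,stop_force=8),env.read_tcp_pos()-p,env.read_time())
o=np.zeros((480,800,3),np.uint8)
for i,(n,c) in enumerate((("scene",(282,200)),("top",(287,226)))):
    im=read_camera(n); cv2.imwrite(f"pics/pre_{n}.png",im[:,:,::-1])
    roi=im[c[1]-40:c[1]+40,c[0]-33:c[0]+33,::-1]; o[:,400*i:400*i+396]=cv2.resize(roi,None,fx=6,fy=6,interpolation=cv2.INTER_CUBIC)
cv2.imwrite("pics/pre.png",o)
Kr=keyR(TH0); 
for nm,d in(("bow",.057),("collar",.0),("tip",-.026)): X=M+Kr[:,2]*(.045+d); print(nm,X,proj("scene",X),proj("top",X))
```

```text
False [-0.0001 -0.0001 -0.    ] 17.325
bow [0.4398 0.0541 0.2114] [[259.5145 195.7144]] [[280.6614 254.6123]]
collar [0.4723 0.0507 0.1647] [[272.7818 202.7219]] [[283.4307 242.7639]]
tip [0.4872 0.0491 0.1434] [[278.4638 205.7232]] [[284.6272 237.6484]]
```

View pics/pre.png

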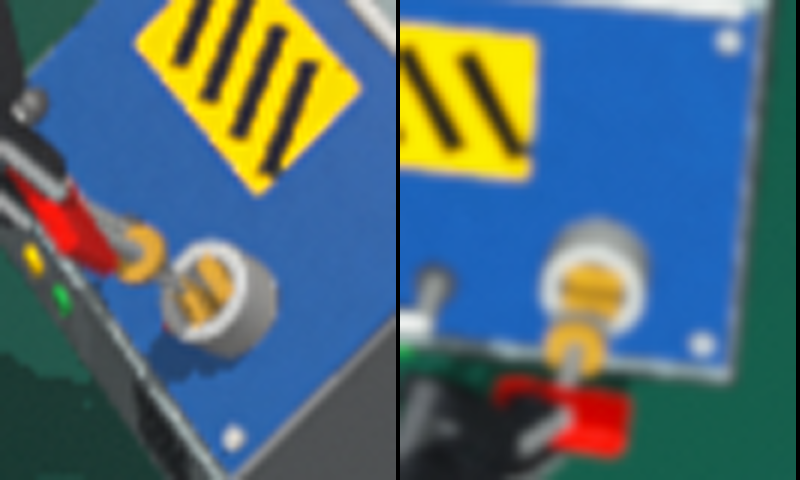

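The collar sits at ~(272.3,202.0) in scene and ~(283.5,243.5) in top, within about 0.4 px of the prediction. A numeric check of the collar comes next, then a guarded insertion.

Run:
```python
from h import *
np.set_printoptions(precision=4,suppress=True)
S=cv2.imread("pics/pre_scene.png")[:,:,::-1].copy();T=cv2.imread("pics/pre_top.png")[:,:,::-1].copy()
c=[]
for im,roi in((S,(265,194,277,210)),(T,(277,238,290,250))):
    m,cc,a=blob(im,(10,90,90),(26,255,255),roi); p=cv2.convexHull(np.argwhere(m)[:,::-1].astype(np.int32)); Mo=cv2.moments(p); c.append([Mo['m10']/Mo['m00']+roi[0],Mo['m01']/Mo['m00']+roi[1]]); print(cc,c[-1],a,cv2.boundingRect(p))
X=tri([c[0]],[c[1]])[0]; Kr=keyR(TH0); P=M+Kr[:,2]*.0475
print(X,"err in key frame",Kr.T@(X-P))
# latch face again in scene, current view & original
S0=cv2.imread("pics/scene0.png")[:,:,::-1].copy();T0=cv2.imread("pics/top0.png")[:,:,::-1].copy()
# steel rim outer ellipse: low saturation bright
for im,roi in((S0,(270,195,300,225)),(T0,(272,220,302,248))):
    h=cv2.cvtColor(im,cv2.COLOR_RGB2HSV)[roi[1]:roi[3],roi[0]:roi[2]]; br=cv2.inRange(h,(8,80,80),(28,255,255)); print(cv2.moments(br,True)['m10']/cv2.countNonZero(br)+roi[0],cv2.moments(br,True)['m01']/cv2.countNonZero(br)+roi[1],cv2.countNonZero(br))
# slot pixels on mouth plane, scene view: darkest along the disc
h=cv2.cvtColor(S0,cv2.COLOR_RGB2HSV)[198:220,273:297]; print(h[:,:,2])
print("slot line predicted",[ (proj(n,M+keyR(t)[:,1]*.0155).round(1).tolist(),proj(n,M-keyR(t)[:,1]*.0155).round(1).tolist()) for n in("scene","top") for t in(0,.2)])
```

```text
[272.4043 201.9574] [272.1770833333333, 201.77430555555554] 47 (4, 3, 8, 10)
[283.2877 242.7945] [283.51084812623276, 242.9526627218935] 73 (1, 0, 12, 11)
[0.4712 0.0503 0.1696] err in key frame [ 0.002  -0.0004  0.0022]
282.5945945945946 208.06756756756758 74
285.5125 234.175 80
[[141 169 171 170 170 170 171 170 169 170 170 171 171 170 170 171 171 169
  170 171 172 170 172 171]
 [146 166 171 171 170 171 170 170 171 173 175 177 175 172 170 169 171 171
  171 171 171 172 171 172]
 [160 170 170 171 171 171 170 173 181 188 193 197 193 186 173 167 169 171
  170 170 171 171 171 171]
 [167 171 170 170 169 171 176 185 201 208 214 213 212 212 189 170 164 168
  169 171 172 171 171 171]
 [171 170 171 169 169 175 189 202 198 204 220 210 199 209 214 198 158 159
  162 168 171 171 171 171]
 [170 170 170 169 175 187 200 196 169 198 222 210 175 187 210 214 175 144
  145 160 170 172 172 171]
 [171 171 171 170 188 202 194 156 138 205 226 226 202 164 192 212 204 159
  144 144 160 170 172 172]
 [171 171 171 175 202 211 169 126 118 177 223 227 222 176 175 207 215 161
  148 145 145 163 169 171]
 [170 171 1
[... 876 characters left out ...]
 124 133 151 169 171]
 [170 171 170 147 133 174 196 201 204 196 195 188 159 118 102 106 110 113
  116 124 149 167 172 171]
 [171 171 172 167 126 129 154 162 161 150 144 116 103 100 101 105 108 109
  117 141 166 172 171 171]
 [171 172 172 170 141 116 115 111 105  99  97  94  96  98 101 102 104 109
  140 165 172 171 169 171]
 [168 172 171 172 167 124 112 111 110 107 102  97  97  96  98 100 106 130
  162 170 170 171 171 171]
 [153 171 172 172 168 126 113 113 113 113 113 109 105 104 106 110 134 161
  169 169 169 171 171 172]]
slot line predicted [([[279.6, 204.2]], [[285.4, 211.6]]), ([[280.5, 203.4]], [[284.5, 212.3]]), ([[279.8, 233.4]], [[291.2, 234.6]]), ([[279.9, 232.4]], [[291.0, 235.6]])]
```

Run:
```python
from h import *
np.set_printoptions(precision=4,suppress=True)
Kr=keyR(TH0); p0,_=pose(Kr,M,S_,B_,0)
hit=env.move_straight(p0+Kr[:,2]*.022,speed=.06,stop_force=8); e=Kr.T@(env.read_tcp_pos()-p0); print(hit,e,Kr.T@env.read_ft_force(),env.read_ft_torque())
if not hit:
    hit=env.move_straight(p0-Kr[:,2]*.003,speed=.03,stop_force=10); e=Kr.T@(env.read_tcp_pos()-p0); print(hit,e,Kr.T@env.read_ft_force(),env.read_ft_torque())
print(env.read_time(),env.read_grip_width())
```

```text
False [-0.0003 -0.0002  0.0217] [-0.3593 -0.3637 -0.6589] [0.6698 0.5861 0.0223]
True [-0.0002 -0.0001  0.0001] [0.3459 1.7084 7.2966] [ 0.1491  0.4145 -0.3465]
18.6667 0.009097879811884386
```

Run:
```python
from h import *
np.set_printoptions(precision=3,suppress=True)
env.hold(.25)
for th in list(np.arange(.2,1.5,.15))+[1.5,1.571,1.62]:
    Kr=keyR(th); p,q=pose(Kr,M,S_,B_,-.0003); env.move_ptp(p,q)
    f=Kr.T@env.read_ft_force(); m=Kr.T@env.read_ft_torque(); print(round(th,2),f,m,np.linalg.norm(env.read_tcp_pos()-p))
    if np.linalg.norm(f)>35: print("STOP"); break
print(env.read_time(),env.read_grip_width())
o=np.zeros((480,800,3),np.uint8)
for i,(n,c) in enumerate((("scene",(282,200)),("top",(287,226)))):
    im=read_camera(n); o[:,400*i:400*i+396]=cv2.resize(im[c[1]-40:c[1]+40,c[0]-33:c[0]+33,::-1],None,fx=6,fy=6,interpolation=cv2.INTER_CUBIC)
cv2.imwrite("pics/turned.png",o)
```

```text
0.2 [-1.061  0.965  7.475] [-0.323  0.692 -0.411] 0.0005005087302188618
0.35 [-0.898  0.678  7.407] [-0.396  0.648 -0.33 ] 0.0006069641923516165
0.5 [-0.357  0.662  5.667] [-0.485  0.66  -0.386] 0.0005328963603217859
0.65 [-1.415  0.36   6.531] [-0.563  0.599 -0.365] 0.0005625198645041582
0.8 [-0.106 -0.325  6.938] [-0.664  0.462 -0.322] 0.0006201284683279142
0.95 [-0.692 -0.217  6.589] [-0.71   0.402 -0.221] 0.000659984183900121
1.1 [-0.104  0.009  7.268] [-0.784  0.288 -0.199] 0.0006945837190481342
1.25 [-0.641  0.065  5.953] [-0.824  0.154 -0.078] 0.000710619589992185
1.4 [-0.135  0.416  6.581] [-0.895  0.073 -0.087] 0.0007807367457510928
1.5 [-0.524 -0.119  6.58 ] [-0.888 -0.026 -0.068] 0.0007528811982535892
1.57 [ 1.404 -0.174  7.586] [-0.889 -0.064  0.028] 0.0007538345676084705
1.62 [-0.105  0.459  6.719] [-0.892 -0.145  0.07 ] 0.00075750691417704
21.9167 0.009141746217011474
```

View pics/turned.png

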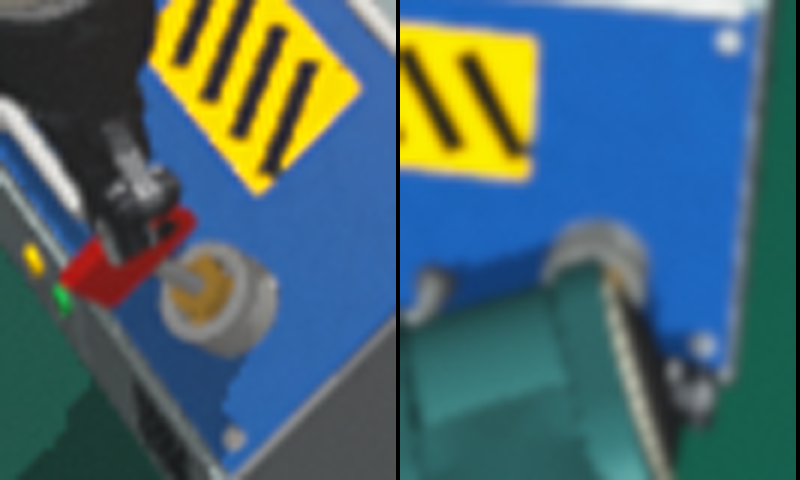

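The key is fully seated (collar on the latch face) and the bow has turned by about 90°, now pointing up the slope. I'll take up the remaining play, let go, back off and check the handle prediction and reach.

```bash
cat >> h.py <<'E'
H=M-panelR(PSI)@[-.135,-.065,.028]
def hpose(a,t,s,back=0.): # handle at panel angle a, tool turned t from the shut normal
    hp=H+panelR(PSI,a)@[-.155,.06,.038]; P2=panelR(PSI,t); return hp-P2[:,2]*(GR-back), quat(tool(-P2[:,2],s*P2[:,0]))
E
python3 - <<'E'
from h import *
np.set_printoptions(precision=3,suppress=True)
for th in(1.67,1.72,1.6):
    Kr=keyR(th); p,q=pose(Kr,M,S_,B_,0); env.move_ptp(p,q); print(th,Kr.T@env.read_ft_force(),Kr.T@env.read_ft_torque())
env.hold(.2); hand.release()
p=np.array(env.read_tcp_pos()); w=env.read_eef_rot(); z=R.from_quat([w[1],w[2],w[3],w[0]]).as_matrix()[:,2]
env.move_straight(p-z*.085,speed=.15); print(env.read_time(),env.read_joint_positions())
for n in("scene","top"): print(n,[proj(n,H+panelR(PSI)@[-.155,y,.038])[0] for y in(.01,.06,.11)])
for s in(1,-1):
  for t0 in(.2,.3,.4):
    print(s,t0,[env.ik(*hpose(0,t0,s,b)) for b in(.07,0)])
o=np.zeros((480,800,3),np.uint8)
for i,(n,c) in enumerate((("scene",(268,195)),("top",(262,230)))):
    im=read_camera(n); cv2.imwrite(f"pics/rel_{n}.png",im[:,:,::-1]); o[:,400*i:400*i+396]=cv2.resize(im[c[1]-40:c[1]+40,c[0]-33:c[0]+33,::-1],None,fx=6,fy=6,interpolation=cv2.INTER_CUBIC)
cv2.imwrite("pics/rel.png",o)
E
```

```text
1.67 [ 0.236 -1.618  5.039] [-0.777 -0.25   0.118]
1.72 [ 0.475 -0.814  4.915] [-0.782 -0.348  0.339]
1.6 [-0.572  0.298  6.948] [-0.851  0.051  0.014]
24.4 [ 0.108  0.057 -0.315  2.07   0.048  0.909 -1.934]
scene [array([262.096, 194.522]), array([253.787, 183.471]), array([245.843, 172.908])]
top [array([257.098, 239.333]), array([238.843, 237.372]), array([220.699, 235.406])]
1 0.2 [array([-0.124,  0.147, -0.511,  2.242,  0.679,  0.558, -1.269]), array([-0.249,  0.296, -0.351,  2.251,  0.93 ,  0.445, -1.494])]
1 0.3 [array([-0.073,  0.178, -0.514,  2.166,  0.488,  0.629, -1.045]), array([-0.154,  0.319, -0.415,  2.186,  0.684,  0.505, -1.218])]
1 0.4 [array([-0.034,  0.221, -0.514,  2.089,  0.357,  0.719, -0.887]), array([-0.082,  0.352, -0.46 ,  2.119,  0.509,  0.588, -1.019])]
-1 0.2 [array([ 0.525,  0.39 , -1.284,  2.215,  1.042,  0.787,  1.592]), array([-1.6  ,  0.661,  1.352,  2.322, -1.105,  0.492, -2.715])]
-1 0.3 [array([ 0.548,  0.446, -1.289,  2.139,  0.918,  0.851,  1.749]), array([-1.542,  0.68 ,  1.354,  2.26 , -1.012,  0.633, -2.774])]
-1 0.4 [array([ 0.558,  0.519, -1.298,  2.062,  0.835,  0.942,  1.858]), array([-1.479,  0.715,  1.352,  2.195, -0.966,  0.78 , -2.793])]
```

View pics/rel.png

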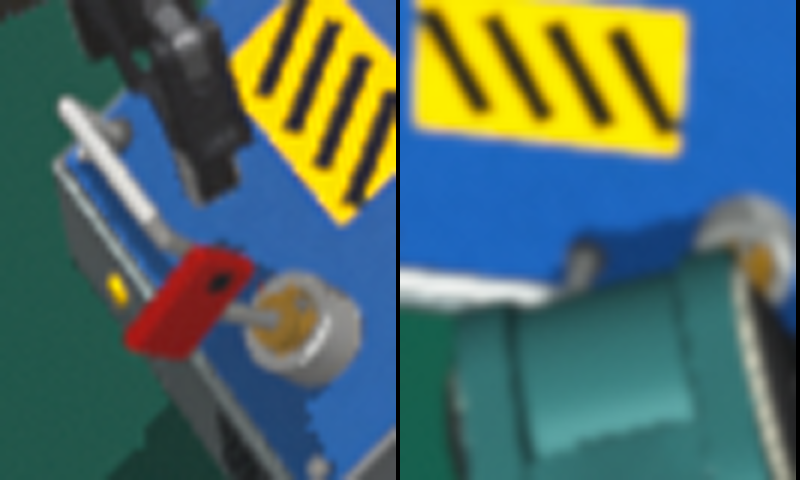

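Run:
```python
from h import *
np.set_printoptions(precision=3,suppress=True)
t0=.3
p=np.array(env.read_tcp_pos()); env.move_straight(p+[0,.03,.06],speed=.2)
env.set_joints(env.ik(*hpose(0,t0,1,.08)))
p,q=hpose(0,t0,1,0.0); print(env.move_straight(p,speed=.1,stop_force=8),env.read_tcp_pos()-p)
hand.gripper_close(50); print("w",env.read_grip_width(),env.read_ft_force(),env.read_time(),env.read_joint_positions())
for a in(.2,.4,.6,.8,1.0,1.12): print(a,env.ik(*hpose(a,t0+.6*a,1)))
```

```text
False [0.    0.    0.001]
w -8.475618763152546e-05 [ 0.673 -0.016  0.565] 27.6167 [-0.163  0.318 -0.404  2.186  0.677  0.502 -1.213]
0.2 [-0.025  0.302 -0.523  2.097  0.428  0.667 -0.945]
0.4 [ 0.06   0.309 -0.585  1.993  0.28   0.848 -0.784]
0.6 [ 0.107  0.34  -0.611  1.876  0.193  1.034 -0.688]
0.8 [ 0.128  0.392 -0.618  1.745  0.14   1.219 -0.632]
1.0 [ 0.131  0.464 -0.615  1.603  0.108  1.4   -0.602]
1.12 [ 0.126  0.515 -0.61   1.512  0.094  1.507 -0.591]
```

Run:
```python
from h import *
o=np.zeros((480,800,3),np.uint8)
for i,(n,c) in enumerate((("scene",(258,190)),("top",(245,230)))):
    im=read_camera(n); o[:,400*i:400*i+396]=cv2.resize(im[c[1]-40:c[1]+40,c[0]-33:c[0]+33,::-1],None,fx=6,fy=6,interpolation=cv2.INTER_CUBIC)
cv2.imwrite("pics/miss.png",o)
t=np.array(env.read_tcp_pos()); print(t,proj("scene",t),proj("top",t),H,hpose(0,.3,1)[0])
```

```text
[0.49472915 0.17404266 0.10669596] [[256.32222026 187.00772422]] [[240.11820799 235.75492611]] [0.63074624 0.09940585 0.18229656] [0.49475709 0.17402938 0.1067163 ]
```

View pics/miss.png

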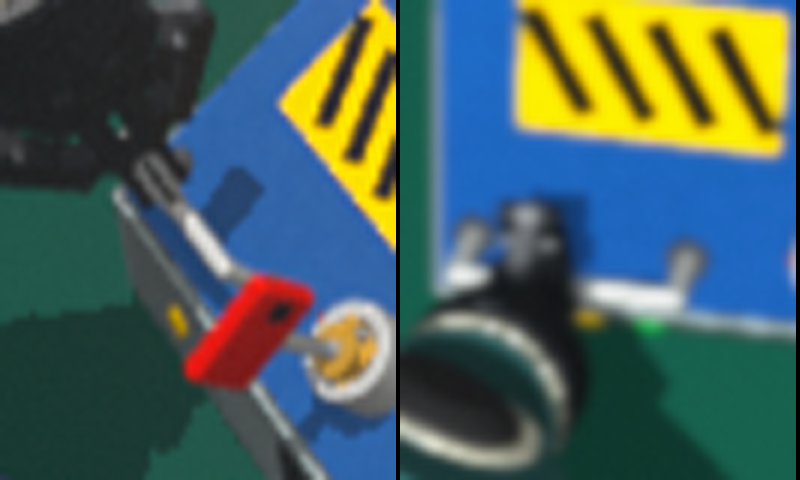

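The picture is ambiguous: the pads meet at the bar at crop ~(167,185), yet the width reads zero. I'll check by force with small guarded probes.

Run:
```python
from h import *
np.set_printoptions(precision=3,suppress=True)
print("w",env.read_grip_width(),env.read_finger_force(),env.read_ft_force(),env.read_ft_torque())
P=panelR(PSI,.3); p=np.array(env.read_tcp_pos())
for d in(P[:,2]*.012,P[:,0]*.02,-P[:,0]*.02):
    h=env.move_straight(p+d,speed=.06,stop_force=4); print(h,P.T@(env.read_tcp_pos()-p),P.T@env.read_ft_force())
    env.move_straight(p,speed=.1)
print(env.read_time(), proj("scene",np.array([p,p+P[:,2]*.019,p+P[:,2]*.04,p+P[:,2]*.1])),proj("top",np.array([p,p+P[:,2]*.019,p+P[:,2]*.1])))
```

```text
w -0.00014948614775711785 0.0 [ 0.001 -0.772 -0.175] [ 0.033  0.297 -0.036]
False [0.    0.    0.012] [-0.807 -0.052  0.125]
False [ 0.02 -0.    0.  ] [ 0.186  0.283 -0.297]
False [-0.02  0.    0.  ] [ 0.254  0.263 -0.054]
30.0 [[256.322 187.008]
 [253.736 183.421]
 [250.797 179.345]
 [241.899 167.009]] [[240.118 235.755]
 [238.819 237.409]
 [232.866 244.988]]
```

Run:
```python
from h import *
np.set_printoptions(precision=3,suppress=True)
P=panelR(PSI,.3); p=np.array(env.read_tcp_pos()); F=panelR(PSI)
bar=[H+F@[-.155,y,.038] for y in(.01,.11)]
o=np.zeros((595,798,3),np.uint8)
for i,(n,c) in enumerate((("scene",(256,186)),("top",(240,232)))):
    im=read_camera(n); cv2.imwrite(f"pics/last_{n}.png",im[:,:,::-1])
    x0,y0=c[0]-28,c[1]-42; v=cv2.resize(im[y0:y0+85,x0:x0+57,::-1],None,fx=7,fy=7,interpolation=cv2.INTER_CUBIC)
    for X,colr in((p,(255,0,255)),(p+P[:,2]*GR,(255,255,0)),(bar[0],(0,255,0)),(bar[1],(0,255,0))):
        u=proj(n,X)[0]; cv2.circle(v,tuple(int(k) for k in (u-[x0,y0]+.5)*7),3,colr,-1)
    o[:,399*i:399*i+399]=v
cv2.imwrite("pics/last.png",o)
```

```text
(no output)
```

View pics/last.png

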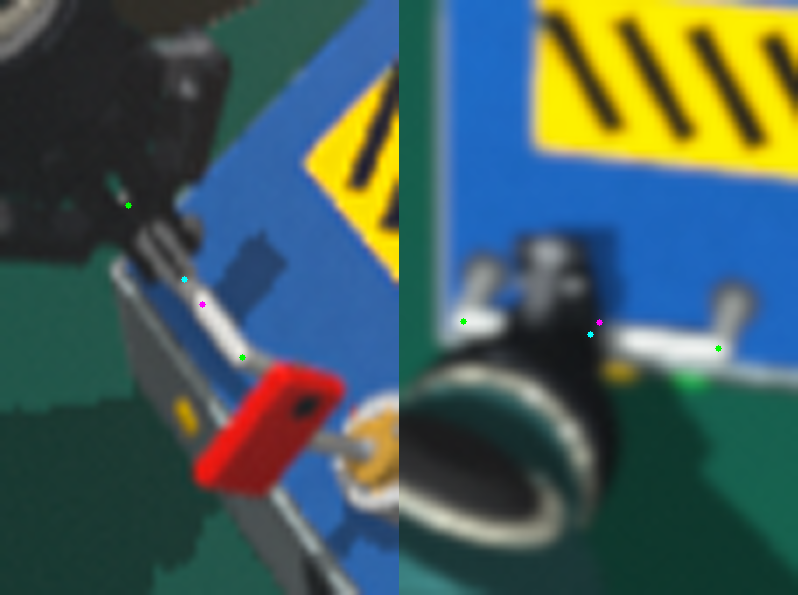

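The scene half shows the fingers ending at the cyan dot (the supposed grasp point, ~(185,280)) while the bar matches its predicted ends (green). So the real fingertips lie about 20 mm short of the nominal TCP; this cancelled out in the key work. I'll go ~20 mm deeper, guarded, and close again.

Run:
```python
from h import *
np.set_printoptions(precision=3,suppress=True)
hand.release()
P=panelR(PSI,.3); p=hpose(0,.3,1)[0]
h=env.move_straight(p-P[:,2]*.02,speed=.08,stop_force=6); print(h,P.T@(env.read_tcp_pos()-p),P.T@env.read_ft_force())
hand.gripper_close(50); print("w",env.read_grip_width(),env.read_finger_force(),P.T@env.read_ft_force(),env.read_time())
for a in(0,.4,.8,1.12): print(a,env.ik(*hpose(a,.3+.6*a,1,-.02)))
```

```text
False [-0.    0.   -0.02] [-0.014  0.278 -0.275]
w 0.008083873825505782 48.77797544002533 [ 2.543 -0.902  1.814] 31.975
0 [-0.19   0.358 -0.369  2.188  0.735  0.467 -1.264]
0.4 [ 0.057  0.342 -0.585  2.008  0.315  0.81  -0.814]
0.8 [ 0.138  0.413 -0.635  1.772  0.161  1.179 -0.65 ]
1.12 [ 0.143  0.526 -0.636  1.55   0.109  1.467 -0.606]
```

Run:
```python
from h import *
np.set_printoptions(precision=2,suppress=True)
for a in np.arange(.08,1.13,.08):
    p,q=hpose(a,.3+.6*a,1,-.02); env.move_ptp(p,q); P=panelR(PSI,a); f=P.T@env.read_ft_force()
    print(round(a,2),f,round(env.read_grip_width(),4),np.linalg.norm(env.read_tcp_pos()-p).round(4))
    if np.linalg.norm(f)>45 or env.read_grip_width()<.005: print("STOP"); break
print(env.read_time())
```

```text
0.08 [ 2.31  0.82 -1.03] 0.0077 0.0007
0.16 [ 3.43  0.88 -0.91] 0.0079 0.0008
0.24 [ 3.65  0.39 -0.53] 0.0075 0.0009
0.32 [ 5.36  0.95 -2.35] 0.0073 0.0009
0.4 [ 6.01  1.06 -2.09] 0.008 0.0009
0.48 [ 5.36  0.94 -1.18] 0.0075 0.0008
0.56 [ 6.15  0.43 -1.15] 0.0075 0.0009
0.64 [ 6.4   2.17 -2.06] 0.0076 0.001
0.72 [ 6.04  1.67 -1.3 ] 0.0076 0.0009
0.8 [ 7.    1.11 -2.15] 0.0077 0.001
0.88 [ 6.81  1.66 -1.78] 0.0076 0.0012
0.96 [ 4.54  1.34 -1.42] 0.0075 0.0009
1.04 [ 2.61  1.2  -2.13] 0.008 0.001
1.12 [ 2.49 -0.38 -3.09] 0.0076 0.0011
35.475
```

Run:
```python
from h import *
np.set_printoptions(precision=4,suppress=True)
env.hold(.2); hand.release()
w=env.read_eef_rot(); z=R.from_quat([w[1],w[2],w[3],w[0]]).as_matrix()[:,2]; p=np.array(env.read_tcp_pos())
print(env.move_straight(p-z*.11,speed=.12,stop_force=15)); p=np.array(env.read_tcp_pos())
env.move_straight(p+[-.03,.04,.04],speed=.15); env.hold(.4)
P=panelR(PSI,1.12); X=H+P@[-.135,-.065,.028+.057]
S=read_camera("scene");T=read_camera("top"); cv2.imwrite("pics/end_scene.png",S[:,:,::-1]); cv2.imwrite("pics/end_top.png",T[:,:,::-1])
print("bow expected",X,proj("scene",X),proj("top",X))
us,ut=proj("scene",X)[0],proj("top",X)[0]; c=[]
for im,u in((S,us),(T,ut)):
    x,y=(int(k) for k in u); m,cc,a=blob(im,(0,150,90),(6,255,255),(x-25,y-25,x+25,y+25)); c.append(cc); print(cc,a)
print(tri([c[0]],[c[1]]))
# lower right panel corner / handle expectation
for a in(0.9,1.0,1.12): P=panelR(PSI,a); print(a,[ (proj(n,H+P@[-.185,-.127,0])[0],proj(n,H+P@[-.155,.06,.038])[0]) for n in("scene","top")])
for n,im,u in(("scene",S,us),("top",T,ut)):
    print(n, blob(im,(100,120,60),(125,255,255),(210,100,350,260))[1:])
for nm,im,roi,col in(("jar",T,(278,158,305,182),((0,0,200),(180,60,255))),("pot",T,(355,230,390,260),((0,0,150),(180,60,255))),("bottle",T,(402,200,430,230),((5,100,20),(20,255,140)))): print(nm,blob(im,*col,roi)[1:])
print(env.read_time(),env.read_ft_force())
```

```text
False
bow expected [0.5479 0.0428 0.3223] [[295.3331 145.7975]] [[282.2446 206.3135]]
[297.6048 146.1169] 248
[282.3699 205.5342] 73
[[0.5516 0.0418 0.3196]]
0.9 [(array([273.5914, 204.0461]), array([251.2009, 144.683 ])), (array([305.2128, 253.7617]), array([230.4433, 228.9883]))]
1.0 [(array([275.2815, 198.066 ]), array([253.6166, 139.4949])), (array([305.2732, 250.9829]), array([229.9312, 224.9332]))]
1.12 [(array([278.2468, 190.601 ]), array([257.2068, 133.3315])), (array([305.4589, 246.6321]), array([229.4859, 219.3126]))]
scene (array([280.5867, 168.6143]), np.int32(1921))
top (array([285.6315, 216.1618]), np.int32(2095))
jar (array([290.3429, 172.0432]), np.int32(417))
pot (array([372.347 , 244.3497]), np.int32(366))
bottle (array([415.1325, 219.2831]), np.int32(166))
38.55 [-0.2484  0.4762  0.1237]
```

```bash
python3 -c "
from h import *
print(env.close_job())"
```

```text
the job is handed in; nothing more can be done
None
```

The job is handed in at about 39 s: the key is in the latch and turned to its stop, the panel was lifted to about 64° and let go, the arm is clear, and the bottle, pot and jar have not moved; no verdict came back from the hand-in.

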